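Lock up the furniture clamp with its draw latch

TASK

Lock up the pack of wooden strips in the steel clamp: press the sliding bar snug against the strips, hook the wire loop of the draw latch over the keeper on that bar so that it catches under the lip, and press the latch handle over centre and firmly home on its rubber stop for a moment (about 15 N), so that it stays down by itself. Go by feel: the stop's height is not known, and neither the bar nor the handle may be forced beyond 22 N. Leave the quoin on the strips and the other things on the table where they lie.

Things in the scene. Friction and masses are not known exactly. Their poses are not given: they have to be found in the camera images.
- clamp: Fixed clamp: dark steel bed 150 x 290 x 12 mm on the table, origin at the centre of its underside; x across, y along it (bar and latch move along y), z up. At -y a head bar; against it four wooden strips 150 mm long, tops 29 mm above the table. A wooden rail 44 mm wide (centre x = -50 mm), top 38 mm above the table, along the -x side carries the draw latch.
- bar_slide (a joint): Travel of the sliding steel bar at the clamp's +y end (m): 0 = snug against the strips (hard stop), 0.046 = fully back. About 3 N of friction; stays where left. Starts 25 to 42 mm back, too far for the loop. Push it towards the clamp's -y.
- clamp_bar: The sliding bar, 144 mm long (x), 45 mm wide (y), 26 mm high, top 38 mm above the table; origin at the centre of its underside, axes as the clamp's. It carries the keeper. Press it snug with over 5 N (about 8 N); more than 22 N damages it.
- bar_push (a point): Centre of the bar's outer (+y) face, 25 mm above the table: push here or beside it.
- keeper (a point): Point on the outer (+y) face of the keeper, a hook-shaped steel post 12 mm wide (x) on the bar, in line with the latch; 11 mm above the bar's top. A lip 4 mm thick at the post's top overhangs this face by 4 mm; its underside is 4 mm, its top 8 mm above this point. The cross bar must come down outside (+y of) the lip and be drawn under it. Axes as the clamp's.
- latch_pivot (a point): Axis of the latch lever (along clamp x), 54 mm above the table. With the bar home the keeper point is 75 mm in +y of it and 5 mm lower.
- latch (a joint): Angle of the latch handle (rad): 0 = level, pointing to -y; 1.57 = upright; 2.1 = leaning to the keeper, limit. Starts 1.45 to 1.7; stays where left (0.16 N m friction). Pressed over towards -y and down; with the loop hooked it takes about 8 to 10 N at 56 mm from the pivot, goes over centre near 0.28 rad and is then held down on its stop by the loop's spring, at 0 to 0.12 rad.
- stop (a point): Rubber-headed adjustable stop screw on the rail under the handle, 64 mm in -y of the latch pivot; this point is in the rail's top beneath it. Its height differs from start to start by 7 mm and is not measured: the handle ends flat at 0 to 0.12 rad. Press the handle firmly onto it for half a second, with 10 to 22 N (about 15 N).
- handle: Latch handle, steel plate 22 mm wide, 4 mm thick, reaching 74 mm from the pivot; origin at the pivot, handle along its own -y; own +z is the pressing side (face at own z = 5 mm): on top when flat, facing the keeper when upright. More than 22 N from the robot bends it.
- handle_end (a point): Middle of the handle's pressing face, 60 mm from the pivot along the handle; 59 mm above the table at 0 rad.
- loop_pin (a point): Pin on the lever, along x, about which the wire loop swings; 22 mm from the latch pivot: with the handle flat it lies 21.3 mm in -y of the pivot and 5.4 mm lower, and it turns with the handle. Loop and lever stay where left and follow the tab when led. The loop is stiff on its pin (0.06 N m), so it lifts as the handle is pressed: draw its cross bar under the keeper's lip first.
- loop_bar (a point): Centre of the loop's cross bar (round, 6 mm thick, 39 mm long along x), 94.3 mm from the loop pin; stretches up to 10 mm at 22 N/mm. Starts 0.25 to 0.8 rad above level, out to +y. With the bar home it comes down freely outside the lip 12 mm in +y of the keeper point; reach ends near 17 mm. Drawn back by the tab to the post it brings the handle to about 1.15 rad.
- loop_tab (a point): Grip point of the loop's tab, a steel tab 10 mm wide (x), 7 mm thick, 30 mm high, standing square to the loop outside the cross bar. This point is 7.5 mm outward of the cross bar's centre along the loop and 18 mm up the tab; the top is 10.5 mm higher. Pinch it across its 10 mm (fingers closing along clamp x); it can turn in the grip.
- quoin: Loose grey steel block 18 x 53 x 18 mm lying on the strips; origin at the centre of its underside. Leave it alone.
- whetstone: Loose two-layer stone 34 x 74 x 12 mm on the table. Leave it alone.
- bodkin: Loose awl with wooden handle, 129 mm long, on the table. Leave it alone.
- ink_tin: Loose round tin 88 mm in diameter, 47 mm high, on the table. Leave it alone.
- planer_block: Loose wooden block 68 x 152 x 40 mm on the table. Leave it alone.

How it is judged (in metres and radians):
On the way, in this order (a step that is already met when the one before it is completed fails the run):
1. the sliding bar is pressed snug against the strips (within 2 mm, over 5 N) while the latch is open (value of joint bar_slide below 0.002 m and contact force between the fingers and clamp_bar above 5 N and value of joint latch above 1 rad), for 0.2 s.
2. the loop's cross bar is down behind the keeper, under its lip's height, while the handle is still up (y of loop_bar in the frame of keeper between 0 and 0.022 m and z of loop_bar in the frame of keeper between -0.012 and 0.003 m and value of joint latch above 0.8 rad), for 0.2 s.
3. the handle is pressed firmly onto its stop (over 10 N) with the loop hooked (y of loop_bar in the frame of keeper between 0 and 0.022 m and z of loop_bar in the frame of keeper between -0.012 and 0.003 m and value of joint latch below 0.15 rad and contact force between the fingers and handle above 10 N), for 0.4 s.
At the end, for the whole second after the job is handed in: The bar is within 2 mm of its stop against the strips, the loop's cross bar lies behind the keeper under its lip (within 6 mm of the post's face), and the handle lies flat (within 0.15 rad of level, on its stop), holding by itself (y of loop_bar in the frame of keeper between 0 and 0.022 m and z of loop_bar in the frame of keeper between -0.012 and 0.003 m and value of joint latch below 0.15 rad and value of joint bar_slide below 0.002 m and y of loop_bar in the frame of keeper below 0.006 m); the robot touches nothing.
It fails at once if the handle is pressed with more than 22 N (contact force between any of the fingers, the arm and handle above 22 N).
It fails at once if the sliding bar is pushed with more than 22 N (contact force between any of the fingers, the arm and clamp_bar above 22 N).
It fails at once if the quoin, whetstone, bodkin, ink tin or planer block is moved by more than 15 mm (distance of any of quoin, whetstone, bodkin, ink_tin, planer_block from where it was at the start of the episode above 0.015 m).
It also fails if it takes over 72 s, if anything falls off the work surface, if the arm or the gripper's body presses on something with over 40 N, if the wrist force passes 120 N, or if a joint passes its speed limit or range.

ROBOT

A 6-joint arm with a two-finger parallel gripper is mounted at the origin on a cart in front of the work surface, level with it; the furniture and walls round the work are solid. World frame = base frame: x ahead of the robot, y to its left, z up, the work surface at z = 0. Lengths are in mm, angles in rad, forces in N, time in s.
With the tool pointing down it reaches from about 350 to 775 mm from the base axis. Payload 7.3 kg.
Tool frame: the origin (TCP) lies on the front face of the gripper's body, between the roots of the fingers; the fingertips stand 66 mm ahead of it and the grasp point (between the pads) lies 47 mm ahead of it (bot.tip_extent is the distance from the TCP to the fingertips, in mm); z points along the fingers, y is the line along which they close (so a half turn about z gives the same grasp; the last joint's range is limited). The gripper opens to 92 mm and grips with 3 to 60 N. Pads are 19 mm wide; open, the fingers measure 130 mm over their backs; the gripper's body (75 mm by 190 mm) begins 47 mm behind the grasp point.
Start: joints at [-1.334, 0.342, 1.524, -0, 1.275, -0.146], TCP at [196.12, -487.007, 292.241] pointing down, gripper open.
Joint ranges: [-2.53, 2.53], [-0.77, 2.02], [0.04, 2.7], [-1, 4.14], [0.28, 2.66], [-3.11, 3.11]. Speed limits (rad/s): [2.57, 2.57, 3.14, 3.14, 3.14, 3.14].

INTERFACE

Orientations are given as [roll, pitch, yaw] about the fixed x, y, z axes, in that order (R = Rz(yaw) Ry(pitch) Rx(roll)).
In Python, from plant import readout, viewer, order, bot gives the robot as it stands.
- The arm moves only by the shell command python3 -m creep 'ROWS'. ROWS is text: rows parted by semicolons, each of 7 numbers parted by spaces: the shift along the world's x, y, z in m, then the turn, a rotation vector about the world's x, y, z in rad, then the opening in per cent of the stroke, from 0 (shut) to 100 (fully open). A call has 1 to 8 rows; each row shifts and turns the commanded pose from where the row before left it; what a row does not reach is not made up. A row lasts 1/12 s, in which the tool goes at most 41.7 mm and 7.16 degrees, less where a joint would pass 70% of its speed; a pose out of reach is approached as far as the arm can. A call is refused whole if a number of a shift passes 0.0417 or a number of a turn 0.125, either way. A call with a gripper value outside its range is refused whole. The fingers move at their own pace and stop on an object; the grip force is fixed at half the most. Time passes only in rows, so rows that do not move let the fingers close. It gives the time, the measured TCP pose, the force, the opening and the grip force at its end, in the units of the state.
- readout.get_obs(): the state, without advancing time (a new reading comes with each control period).
- viewer.capture(name): name is "side" or "top" or "wrist"; returns the picture (384x512x3 uint8, red, green, blue); there is no depth.
- viewer.camera_info(name): a dict with "fx", "fy", "cx", "cy" (pixels), "D" ([k1, k2, p1, p2, k3] as OpenCV has them; the pictures are not rectified), "origin" and "rotation" of the camera in the world. Camera axes: x right, y up, looking along -z (the intrinsics and any distortion apply to the point x, -y, -z); pixel columns grow to the right and rows downward; lengths in mm; the calibration is good to about 2 mm. A picture is of the moment at which its call begins: read the wrist's pose just before it. camera_info takes no time and is no camera call; for the wrist camera it gives the pose at the moment of the call.
- order.close_job(): hands the job in; it is judged then, once.
The state is a dict: "time": time; "joint_positions": joint angles; "dq": joint speeds; "tau": joint torques, N m; "tool_pos": TCP position; "tcp_rot": TCP orientation; "contact_force": force on the tool from outside, world axes, zero at the start; "moment": the same for the moment, N m; "grip_width": finger opening in mm; "finger_force": force on a finger pad.
Only numpy, scipy, OpenCV 4.12 (cv2) and the standard library are available. Lean on these libraries where they do the work, as an engineer would, in place of code of your own. Each camera call takes 0.05 s, during which the arm holds its last target. There are 200 camera calls.

## Working session

There is one attempt and no reset: what is moved stays moved. The work goes in short steps, Python scripts to look and compute and a shell command to move; the robot and the scene stay as the last step left them, time stands still between calls to the robot, and variables do not carry over. Pictures are saved under pics/ and viewed, at most 10 in all, crops included, and the job is handed in when it is done.

```bash
mkdir -p pics; ls; python3 - <<'E'
from plant import readout, viewer, order, bot
import cv2,numpy as np
print(readout.get_obs())
ims=[]
for n in("side","top"):
    im=viewer.capture(n); ims.append(im); cv2.imwrite(f"pics/{n}0.png",im[:,:,::-1]); print(n,viewer.camera_info(n))
cv2.imwrite("pics/both0.png",cv2.resize(np.vstack(ims),(800,1200))[:, :, ::-1])
E
```

```text
pics
{'time': 0.0, 'joint_positions': array([-1.33401799e+00,  3.42731283e-01,  1.52498060e+00, -7.02139579e-08,
        1.27537500e+00, -1.45980285e-01]), 'dq': array([ 4.98104709e-04, -6.31364329e-05, -1.87754154e-03,  8.80826086e-04,
        1.06614320e-03,  6.24016893e-04]), 'tau': array([-1.22250778e-03, -4.31246281e+01, -2.44219655e+01,  7.16268551e-02,
        5.59550640e-02, -1.17703407e-04]), 'tool_pos': array([ 196.03984114, -486.71649958,  291.55314479]), 'tcp_rot': array([-3.14011431e+00, -2.17287933e-04,  3.82758480e-01]), 'contact_force': array([-0.74686745, -0.24203798, -0.84489809]), 'moment': array([-0.00246543, -0.0019178 ,  0.04470976]), 'finger_force': 0.0, 'grip_width': 91.7004887214599}
side {'fx': 439.4730500534112, 'fy': 439.4730500534112, 'cx': 262.9732693225019, 'cy': 191.70235798490273, 'D': array([-0.02384708,  0.        ,  0.        ,  0.        ,  0.        ]), 'origin': array([-69.25904423, 904.21035038, 747.76644049]), 'rotation': array([ 1.00350966,  0.02087326, -2.6060615 ])}
top {'fx': 441.6911270880843, 'fy': 441.6911270880843, 'cx': 256.537276038889, 'cy': 182.80572135761406, 'D': array([-0.07720032,  0.        ,  0.        ,  0.        ,  0.        ]), 'origin': array([ 262.0601267 ,  -14.02052553, 1527.80655424]), 'rotation': array([ 0.1468233 , -0.00204053, -1.55479247])}
```

View pics/side0.png

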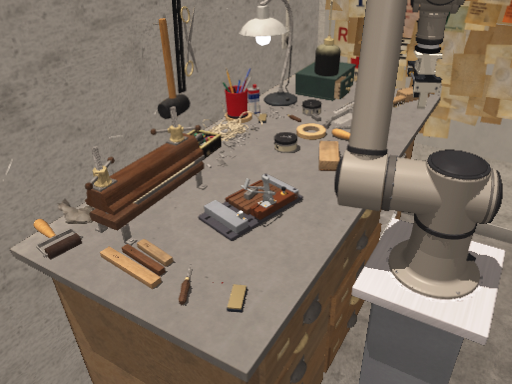

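View pics/top0.png

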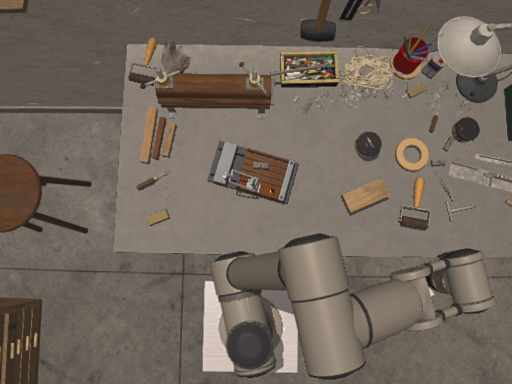

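The clamp is at about (253,172) in top and (250,205) in side. Its sliding bar is towards world +y and the latch rail is on the robot's side. I'll zoom in.

```bash
cat > h.py <<'E'
import cv2,numpy as np
from scipy.spatial.transform import Rotation as Ro
from plant import readout, viewer
def RT(ci):
    return Ro.from_euler('xyz',ci['rotation']).as_matrix(),np.array(ci['origin'])
def K(ci): return np.array([[ci['fx'],0,ci['cx']],[0,ci['fy'],ci['cy']],[0,0,1.]])
def ray(ci,uv):
    p=cv2.undistortPoints(np.array([[uv]],float),K(ci),np.array(ci['D']))[0,0]
    R,o=RT(ci); return o,R@np.array([p[0],-p[1],-1.])
def onz(ci,uv,z):
    o,d=ray(ci,uv); return o+d*(z-o[2])/d[2]
def proj(ci,P):
    R,o=RT(ci); c=(np.atleast_2d(P)-o)@R; c=c*[1,-1,-1]
    return cv2.projectPoints(c,np.zeros(3),np.zeros(3),K(ci),np.array(ci['D']))[0][:,0]
def tri(c1,u1,c2,u2):
    o1,d1=ray(c1,u1);o2,d2=ray(c2,u2)
    s=np.linalg.lstsq(np.c_[d1,-d2],o2-o1,rcond=None)[0]
    a,b=o1+s[0]*d1,o2+s[1]*d2
    return (a+b)/2,np.linalg.norm(a-b)
E
python3 - <<'E'
import cv2,numpy as np
t=cv2.imread("pics/top0.png")[135:210,200:305]; s=cv2.imread("pics/side0.png")[165:245,190:310]
t=cv2.resize(t,(800,int(75*800/105)),interpolation=3)
s=cv2.resize(s,(800,int(80*800/120)),interpolation=3)
cv2.imwrite("pics/tz.png",t);cv2.imwrite("pics/sz.png",s)
E
```

```text
(no output)
```

View pics/tz.png

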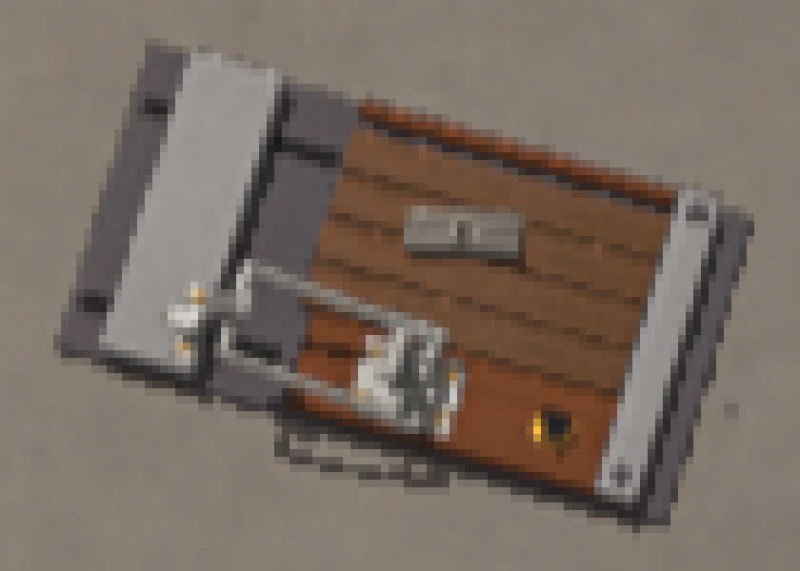

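View pics/sz.png

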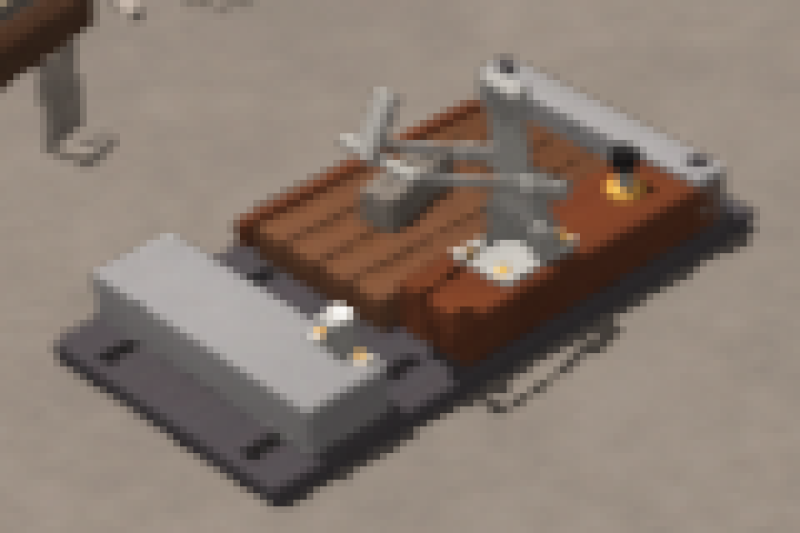

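Top crop: bed corners at about (150,42), (60,350), (752,215) and (665,522). The loop's cross bar is at about (232,300). The keeper is on the bar at about (190,320), and the handle stands upright at about (410,370).

```bash
python3 - <<'E'
from h import *
ci=viewer.camera_info("top"); cs=viewer.camera_info("side")
k=7.619
c=[onz(ci,(200+x/k-.5,135+y/k-.5),12)for x,y in[(152,42),(60,350),(752,215),(665,522)]]
for p in c:print(p.round(1))
c=np.array(c); print("ctr",c.mean(0), "len",np.linalg.norm(c[0]-c[2]),np.linalg.norm(c[1]-c[3]),np.linalg.norm(c[0]-c[1]))
d=c[0]+c[1]-c[2]-c[3]; yaw=np.arctan2(-d[0],d[1]);print("yaw",yaw)
O=c.mean(0);O[2]=0
Rz=Ro.from_euler('z',yaw).as_matrix()
b=[onz(ci,(200+x/k-.5,135+y/k-.5),38)for x,y in[(192,52),(280,70),(100,347),(190,367)]]
for p in b: print('bar',((p-O)@Rz).round(1))
for n,(u,v) in dict(bar1=(182,58),).items(): pass
ks=800/120
# loop cross bar/tab side vs top: tab top side (382,92) ; 
P,e=tri(cs,(190+382/ks-.5,165+95/ks-.5),ci,(200+238/k-.5,135+300/k-.5)); print(((P-O)@Rz).round(1),e)
P,e=tri(cs,(190+505/ks-.5,165+75/ks-.5),ci,(200+425/k-.5,135+345/k-.5)); print('handle top',((P-O)@Rz).round(1),e)
w=viewer.camera_info("wrist");o=readout.get_obs()
Rt=Ro.from_euler('xyz',o['tcp_rot']).as_matrix()
print(Rt.T@(w['origin']-o['tool_pos']),Rt.T@RT(w)[0],w)
E
```

```text
[636.5 119.6  12. ]
[491.8 157.4  12. ]
[ 559.6 -158.    12. ]
[ 417.5 -118.9   12. ]
ctr [5.26359516e+02 1.33142983e-03 1.20000000e+01] len 288.0696789014954 286.1263063416769 149.6018502345115
yaw -0.2664120377444054
bar [ 69.8 121.6  38. ]
bar [72.9 80.8 38. ]
bar [-71.5 122.   38. ]
bar [-68.9  80.6  38. ]
[-50.7  56.8 149.1] 1.6985231527163664
handle top [-42.2 -21.1 121.8] 0.67406982189106
[ 70.18716392   1.3325028  -93.0952584 ] [[ 3.70678508e-04  9.65472321e-01  2.60505395e-01]
 [ 9.99999927e-01 -3.33376487e-04 -1.87376964e-04]
 [-9.40608984e-05  2.60505445e-01 -9.65472374e-01]] {'fx': 281.1176055981097, 'fy': 281.1176055981097, 'cx': 255.25580424408602, 'cy': 195.3235086616428, 'D': array([-0.02144737,  0.        ,  0.        ,  0.        ,  0.        ]), 'origin': array([ 261.6950413 , -461.87026632,  384.727936  ]), 'rotation': array([-0.26333339,  0.00125167, -1.18761224])}
```

Clamp is at (526,0) with yaw -0.266. I'll move over to the push side, turning the tool so its x lies along clamp +y.

```bash
R="0.021 0.033 0 0 0 0.115 0"; python3 -m creep '0.021 0.033 0 0 0 0.115 0;0.021 0.033 0 0 0 0.115 0;0.021 0.033 0 0 0 0.115 0;0.021 0.033 0 0 0 0.115 0;0.021 0.033 0 0 0 0.115 0;0.021 0.033 0 0 0 0.115 0;0.021 0.033 0 0 0 0.115 0;0.021 0.033 0 0 0 0.115 0'
python3 -m creep '0.021 0.033 0 0 0 0 0;0.021 0.033 0 0 0 0 0;0.021 0.033 0 0 0 0 0;0.021 0.033 0 0 0 0 0;0.021 0.033 0 0 0 0 0;0.021 0.033 0 0 0 0 0;0.021 0.033 0 0 0 0 0;0.021 0.033 0 0 0 0 0'
```

```text
time: 0.77
tool_pos: [364.6, -221.2, 292.1]
tcp_rot: [-3.141, -0.0, 1.308]
contact_force: [1.3, -0.7, -0.1]
grip_width: 43.2
finger_force: 0.0
time: 1.43
tool_pos: [532.6, 43.0, 292.0]
tcp_rot: [-3.141, 0.0, 1.303]
contact_force: [0.2, -0.4, 1.0]
grip_width: 0.5
finger_force: 0.0
```

```bash
python3 -m creep '0.017 0.029 -0.02 -0.115 0.031 0 0;0.017 0.029 -0.02 -0.115 0.031 0 0;0.017 0.029 -0.02 -0.115 0.031 0 0;0.017 0.029 -0.02 0 0 0 0;0 0 0 0 0 0 0'; python3 - <<'E'
from h import *
import pickle
ci=viewer.camera_info("wrist");im=viewer.capture("wrist");pickle.dump(ci,open("w1.pkl","wb"))
cv2.imwrite("pics/w1.png",im[:,:,::-1]);cv2.imwrite("pics/w1z.png",cv2.resize(im,(800,600),interpolation=3)[:,:,::-1])
E
```

```text
time: 1.85
tool_pos: [599.7, 163.0, 204.1]
tcp_rot: [-3.134, 0.36, 1.312]
contact_force: [-1.9, -1.0, -0.4]
grip_width: 0.5
finger_force: 0.0
```

View pics/w1z.png

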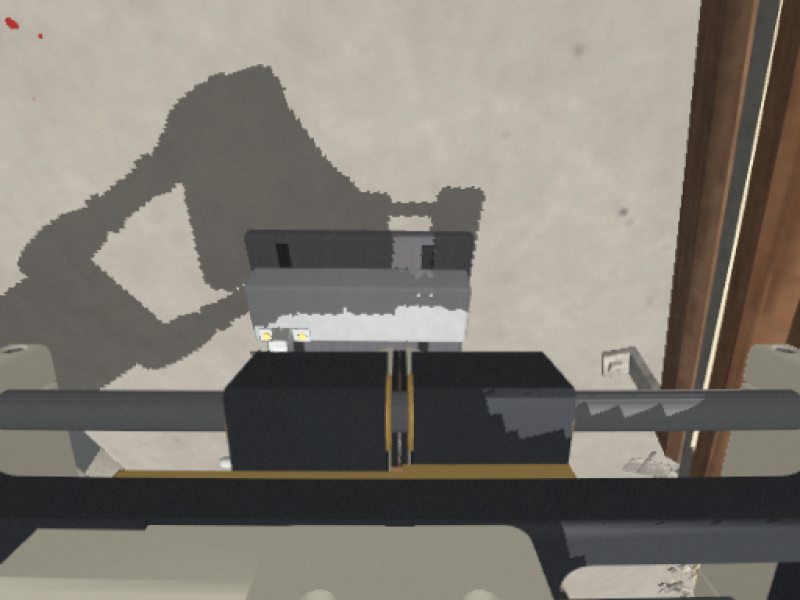

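The wrist view shows the bed's outer edge at (245,230)–(475,232), the bar's outer face at rows 268–285, and the keeper at about (282,335) in the 800x600 picture. I'll refine with these.

```bash
python3 - <<'E'
from h import *
import pickle
ci=pickle.load(open("w1.pkl","rb"))
O=np.array([526.4,0,0]);Rz=Ro.from_euler('z',-.2664).as_matrix()
f=lambda u,v,z:((onz(ci,(u*.64,v*.64),z)-O)@Rz).round(1)
print('bed',f(246,230,12),f(474,232,12))
print('bar low',f(250,268,12),f(470,270,12))
print('bar top',f(249,286,38),f(470,288,38))
print('keeper',f(265,335,41),f(302,335,41))
o=readout.get_obs();R=Ro.from_euler('xyz',o['tcp_rot']).as_matrix()
tip=o['tool_pos']+R@[0,0,66];print('tip',((tip-O)@Rz).round(1), 'tool z',((R[:,2])@Rz).round(3),((R[:,1])@Rz).round(3),o['tool_pos'],o['contact_force'])
E
```

```text
bed [-70.1 148.6  12. ] [ 75.6 148.4  12. ]
bar low [-73.  120.3  12. ] [ 75.8 120.2  12. ]
bar top [-65.7 122.9  38. ] [ 72.3 122.8  38. ]
keeper [-61.3  85.7  41. ] [-36.4  86.   41. ]
tip [ 28.  150.5 145.1] tool z [-0.004 -0.353 -0.936] [ 1.     0.003 -0.005] [599.45730852 160.24685666 206.86968206] [-0.56435781  0.08447519 -0.55465196]
```

```bash
python3 -m creep '0 0 -0.031 0 0 0 0;0 0 -0.031 0 0 0 0;0 0 -0.031 0 0 0 0;0 0 -0.03 0 0 0 0;0 0 0 0 0 0 0'; python3 -m creep '-0.0026 -0.0096 0 0 0 0 0;-0.0013 -0.0048 0 0 0 0 0;0 0 0 0 0 0 0;0 0 0 0 0 0 0'
```

```text
time: 2.32
tool_pos: [597.1, 155.1, 84.3]
tcp_rot: [-3.134, 0.362, 1.304]
contact_force: [-2.0, -0.8, -1.7]
grip_width: 0.6
finger_force: 0.0
time: 2.65
tool_pos: [597.2, 141.9, 91.8]
tcp_rot: [3.136, 0.356, 1.3]
contact_force: [-0.0, 0.4, 0.4]
grip_width: 0.6
finger_force: 0.0
```

```bash
cat >> h.py <<'E'
O=np.array([526.4,0,0]);Rz=Ro.from_euler('z',-.2664).as_matrix()
def st():
    o=readout.get_obs();R=Ro.from_euler('xyz',o['tcp_rot']).as_matrix()
    q=lambda p:((p-O)@Rz).round(1)
    print('t',o['time'],'tcp',q(o['tool_pos']),'grasp',q(o['tool_pos']+R@[0,0,47]),'tip',q(o['tool_pos']+R@[0,0,66]),'F',(o['contact_force']@Rz).round(1),'w',round(o['grip_width'],1),o['finger_force'],'z',(R[:,2]@Rz).round(2))
if __name__=="__main__": st()
E
python3 -m creep '0 0 0 0 0 0 0;0 0 0 0 0 0 0'; python3 h.py;python3 -m creep '0 0 0 0 0 0 0'; python3 h.py
```

```text
time: 2.82
tool_pos: [596.7, 142.6, 90.5]
tcp_rot: [3.138, 0.356, 1.302]
contact_force: [-0.4, 0.5, -0.2]
grip_width: 0.2
finger_force: 0.0
t 2.8167 tcp [ 30.3 156.1  90.5] grasp [ 30.4 139.7  46.5] tip [ 30.5 133.1  28.7] F [-0.5  0.4 -0.2] w 0.2 0.0 z [ 0.   -0.35 -0.94]
time: 2.9
tool_pos: [596.5, 142.7, 89.9]
tcp_rot: [3.139, 0.357, 1.302]
contact_force: [0.5, 0.1, 1.0]
grip_width: 0.3
finger_force: 0.0
t 2.9 tcp [ 30.  156.2  89.9] grasp [ 30.1 139.7  45.9] tip [ 30.2 133.1  28.1] F [0.5 0.3 1. ] w 0.3 0.0 z [ 0.   -0.35 -0.94]
```

```bash
python3 -m creep '-0.0008 -0.0029 -0.003 0 0 0 0;-0.0008 -0.0029 -0.002 0 0 0 0;-0.0008 -0.0029 0 0 0 0 0;-0.0008 -0.0029 0 0 0 0 0;-0.0008 -0.0029 0 0 0 0 0;-0.0008 -0.0029 0 0 0 0 0;-0.0008 -0.0029 0 0 0 0 0'; python3 h.py;python3 -m creep '-0.0005 -0.0019 0 0 0 0 0;0 0 0 0 0 0 0'; python3 h.py
```

```text
time: 3.48
tool_pos: [590.7, 122.0, 84.2]
tcp_rot: [3.139, 0.357, 1.302]
contact_force: [2.8, 2.3, 0.6]
grip_width: 0.5
finger_force: 1.6
t 3.4833 tcp [ 29.9 134.6  84.2] grasp [ 30.  118.2  40.2] tip [ 30.  111.6  22.4] F [2.1 3.  0.6] w 0.5 1.6433406807482243 z [ 0.   -0.35 -0.94]
time: 3.65
tool_pos: [590.0, 119.7, 84.2]
tcp_rot: [3.14, 0.358, 1.302]
contact_force: [0.8, 1.3, -1.0]
grip_width: 0.3
finger_force: 0.7
t 3.65 tcp [ 29.8 132.2  84.2] grasp [ 29.8 115.8  40.2] tip [ 29.9 109.1  22.4] F [ 0.4  1.5 -1. ] w 0.3 0.7374296701163985 z [ 0.   -0.35 -0.94]
```

```bash
for i in 1 2 3 4; do :; done; python3 -m creep '-0.0004 -0.0014 0 0 0 0 0;-0.0004 -0.0014 0 0 0 0 0'; python3 -m creep '-0.0004 -0.0014 0 0 0 0 0;0 0 0 0 0 0 0';python3 h.py
```

```text
time: 3.82
tool_pos: [589.4, 117.6, 84.2]
tcp_rot: [3.14, 0.357, 1.303]
contact_force: [2.1, 3.5, -0.3]
grip_width: 0.1
finger_force: 1.6
time: 3.98
tool_pos: [588.9, 115.9, 84.2]
tcp_rot: [3.14, 0.358, 1.302]
contact_force: [2.9, 2.0, -1.1]
grip_width: 0.6
finger_force: 1.1
t 3.9833 tcp [ 29.7 128.3  84.2] grasp [ 29.8 111.8  40.2] tip [ 29.8 105.2  22.4] F [ 2.3  2.7 -1.1] w 0.6 1.1226344027090818 z [ 0.   -0.35 -0.94]
```

```bash
python3 -m creep '-0.0004 -0.0014 0 0 0 0 0;-0.0004 -0.0014 0 0 0 0 0'; python3 h.py
```

```text
time: 4.15
tool_pos: [588.2, 113.4, 84.2]
tcp_rot: [3.14, 0.357, 1.303]
contact_force: [1.5, 3.0, -0.0]
grip_width: 0.5
finger_force: 1.6
t 4.15 tcp [ 29.7 125.7  84.2] grasp [ 29.8 109.3  40.2] tip [ 29.8 102.6  22.4] F [ 0.6  3.3 -0. ] w 0.5 1.5721528243739158 z [ 0.   -0.35 -0.94]
```

```bash
python3 -m creep '-0.0004 -0.0014 0 0 0 0 0;-0.0004 -0.0014 0 0 0 0 0'; python3 h.py
```

```text
time: 4.32
tool_pos: [587.3, 110.5, 84.2]
tcp_rot: [3.14, 0.357, 1.303]
contact_force: [2.9, 2.7, -0.6]
grip_width: 0.3
finger_force: 1.6
t 4.3167 tcp [ 29.7 122.6  84.2] grasp [ 29.7 106.2  40.2] tip [29.8 99.6 22.4] F [ 2.1  3.3 -0.6] w 0.3 1.5699514502193779 z [ 0.   -0.35 -0.94]
```

```bash
python3 -m creep '-0.0004 -0.0014 0 0 0 0 0;-0.0004 -0.0014 0 0 0 0 0'; python3 h.py
```

```text
time: 4.48
tool_pos: [586.9, 108.4, 84.3]
tcp_rot: [3.139, 0.355, 1.302]
contact_force: [3.6, 10.1, -0.5]
grip_width: 0.9
finger_force: 5.3
t 4.4833 tcp [ 29.8 120.5  84.3] grasp [ 29.9 104.1  40.2] tip [30.  97.5 22.4] F [ 0.8 10.7 -0.5] w 0.9 5.2758991392329335 z [ 0.   -0.35 -0.94]
```

```bash
python3 -m creep '-0.0004 -0.0014 0 0 0 0 0;-0.0004 -0.0014 0 0 0 0 0'; python3 h.py
```

```text
time: 4.65
tool_pos: [586.7, 107.7, 84.4]
tcp_rot: [3.137, 0.351, 1.302]
contact_force: [5.7, 19.8, -0.2]
grip_width: 0.4
finger_force: 9.9
t 4.65 tcp [ 29.8 119.8  84.4] grasp [ 30.  103.6  40.3] tip [30.1 97.1 22.4] F [ 0.3 20.6 -0.2] w 0.4 9.941576209748746 z [ 0.   -0.34 -0.94]
```

```bash
python3 -m creep '0.0007 0.0024 0 0 0 0 0;0 0 0 0 0 0 0;0 0 0 0 0 0 0;0 0 0 0 0 0 0'; python3 h.py
```

```text
time: 4.98
tool_pos: [586.8, 108.5, 84.3]
tcp_rot: [3.138, 0.355, 1.302]
contact_force: [2.4, 6.9, -0.4]
grip_width: 0.3
finger_force: 4.0
t 4.9833 tcp [ 29.7 120.6  84.3] grasp [ 29.9 104.3  40.3] tip [29.9 97.6 22.5] F [ 0.5  7.3 -0.4] w 0.3 3.9918786683119833 z [ 0.   -0.35 -0.94]
```

The bar is snug and was held at 7 N or more. Next I'll back off, rise, set the tool upright and open it a little to look at the tab.

```bash
python3 -m creep '0.0053 0.0193 0 0 0 0 0;0.0053 0.0193 0.005 0 0 0 0;0 0 0.035 0.115 -0.031 0 20;-0.006 -0.003 0.035 0.115 -0.031 0 40;-0.006 -0.003 0.035 0.114 -0.031 0 40;-0.025 0 0.03 0 0 0 40;-0.025 0 0 0 0 0 40;-0.02 0 0 0 0 0 40'; python3 -m creep '0 0 0 0 0 0 40;0 0 0 0 0 0 40';python3 h.py; python3 - <<'E'
from h import *
import pickle
d={}
for n in("wrist","side","top"):
    d[n]=viewer.camera_info(n);im=viewer.capture(n);cv2.imwrite(f"pics/{n}2.png",im[:,:,::-1])
pickle.dump(d,open("c2.pkl","wb"))
w=cv2.imread("pics/wrist2.png");s=cv2.resize(cv2.imread("pics/side2.png")[155:245,190:310],(512,384),interpolation=3)
t=cv2.resize(cv2.imread("pics/top2.png")[135:210,205:305],(512,384),interpolation=3)
p=np.zeros((600,800,3),np.uint8)
cv2.imwrite("pics/m2.png",cv2.resize(np.vstack([np.hstack([w,t]),np.hstack([s,s*0])]),(800,600)))
E
```

```text
time: 5.65
tool_pos: [513.4, 138.8, 226.1]
tcp_rot: [3.14, 0.001, 1.301]
contact_force: [-0.6, -0.0, -0.5]
grip_width: 34.4
finger_force: 0.0
time: 5.82
tool_pos: [513.8, 139.5, 224.5]
tcp_rot: [-3.141, 0.002, 1.303]
contact_force: [0.4, 0.9, -0.2]
grip_width: 36.6
finger_force: 0.0
t 5.8167 tcp [-48.9 131.3 224.5] grasp [-48.9 131.2 177.5] tip [-48.9 131.2 158.5] F [ 0.2  1.  -0.2] w 36.6 0.0 z [-0. -0. -1.]
```

View pics/m2.png

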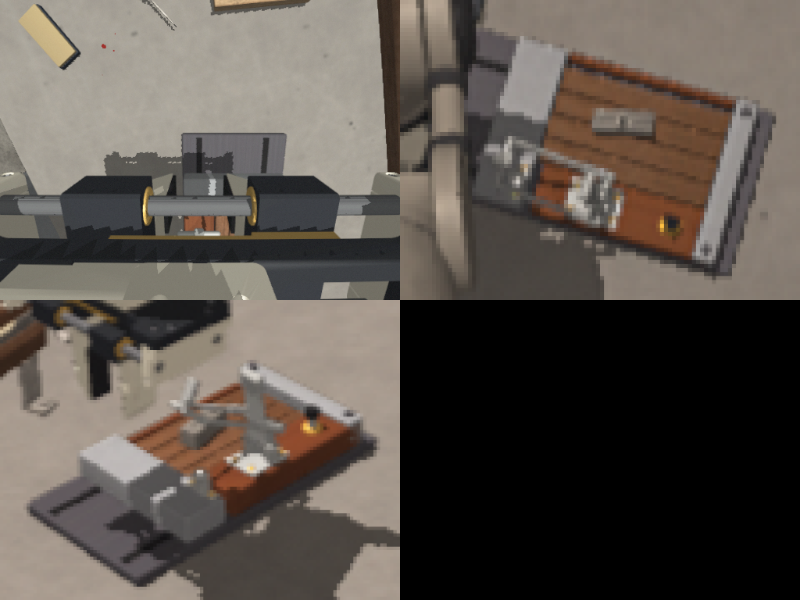

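The wrist view is mostly blocked by the gripper. The side view shows the tab and cross bar clearly, so I'll cut its rays with the latch plane x_c = -50.

```bash
python3 - <<'E'
from h import *
cs=viewer.camera_info("side");ct=viewer.camera_info("top")
ks=800/120
def onx(ci,uv,x):
    o,d=ray(ci,uv);o=(o-O)@Rz;d=d@Rz;return (o+d*(x-o[0])/d[0]).round(1)
S=lambda x,y:(190+x/ks-.5,165+y/ks-.5)
for n,p in dict(tabtop=(383,90),cross=(373,155),crossA=(345,140),crossB=(402,172),handtop=(505,72),rodpin=(555,187)).items(): print(n,onx(cs,S(*p),-50))
print('crossA at -30',onx(cs,S(345,140),-30),'crossB at -70',onx(cs,S(402,172),-70))
T=lambda x,y:(200+x/7.619-.5,135+y/7.619-.5)
for z in(115,120,125): print(z,((onz(ct,T(238,305),z)-O)@Rz).round(1))
E
```

```text
tabtop [-50.   54.4 150. ]
cross [-50.   61.4 122.5]
crossA [-50.   75.7 135.9]
crossB [-50.   46.3 107.5]
handtop [-50.  -13.2 129.7]
rodpin [-50.  -41.9  59.6]
crossA at -30 [-30.   58.9 119.9] crossB at -70 [-70.   63.8 124.2]
115 [-47.1  60.2 115. ]
120 [-47.9  59.7 120. ]
125 [-48.6  59.2 125. ]
```

```bash
python3 -m creep '-0.0093 -0.0343 0.003 0 0 0 40;-0.0093 -0.0343 0 0 0 0 40;0 0 0 0 0 0 40;0 0 -0.02 0 0 0 40;0 0 -0.012 0 0 0 40;0 0 0 0 0 0 40;0 0 0 0 0 0 40'; python3 h.py
```

```text
time: 6.55
tool_pos: [496.6, 71.3, 194.6]
tcp_rot: [-3.14, 0.002, 1.303]
contact_force: [0.8, 0.9, -0.1]
grip_width: 36.9
finger_force: 0.0
t 6.55 tcp [-47.5  61.  194.6] grasp [-47.6  60.9 147.6] tip [-47.6  60.9 128.6] F [ 0.5  1.  -0.1] w 36.9 0.0 z [-0. -0. -1.]
```

```bash
python3 -m creep '-0.0015 0.0004 0 0 0 0 25;0 0 0 0 0 0 15;0 0 0 0 0 0 5;0 0 0 0 0 0 5;0 0 0 0 0 0 5;0 0 0 0 0 0 5;0 0 0 0 0 0 5'; python3 h.py
```

```text
time: 7.13
tool_pos: [494.9, 72.0, 195.5]
tcp_rot: [3.141, 0.001, 1.303]
contact_force: [-0.5, 1.8, 2.5]
grip_width: 9.3
finger_force: 30.0
t 7.1333 tcp [-49.3  61.2 195.5] grasp [-49.3  61.1 148.5] tip [-49.3  61.1 129.5] F [-1.   1.6  2.5] w 9.3 30.000481009483337 z [ 0. -0. -1.]
```

```bash
python3 - <<'E'
import cv2,numpy as np
a=cv2.resize(cv2.imread("pics/w1.png")[185:230,150:210],(400,300),interpolation=3)
b=cv2.resize(cv2.imread("pics/wrist2.png")[210:300,220:340],(400,300),interpolation=3)
c=cv2.resize(cv2.imread("pics/side0.png")[200:230,225:265],(400,300),interpolation=3)
from plant import viewer
im=viewer.capture("side")[:,:,::-1];cv2.imwrite("pics/side3.png",im)
d=cv2.resize(im[165:240,200:300],(400,300),interpolation=3)
cv2.imwrite("pics/m3.png",np.vstack([np.hstack([a,b]),np.hstack([c,d])]))
E
```

```text
(no output)
```

View pics/m3.png

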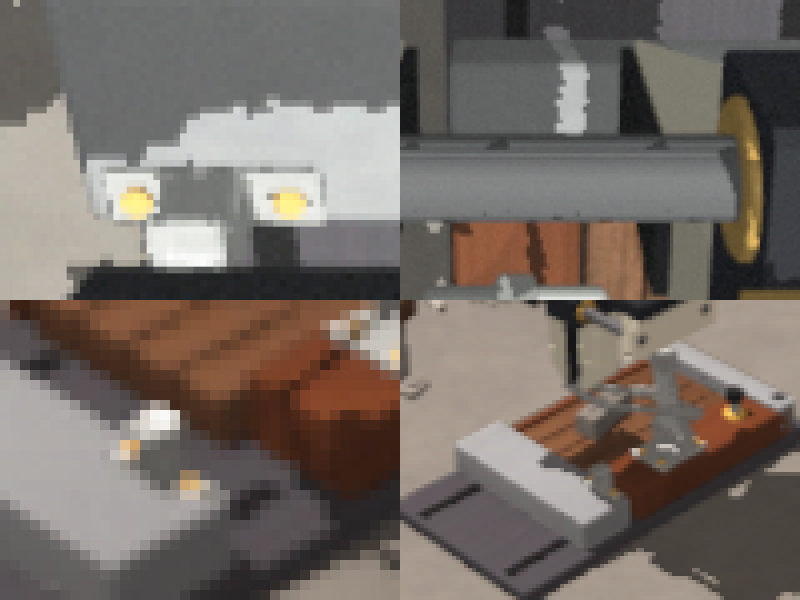

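Crop of w1: the keeper lip's top outer edge is at crop (187,220), i.e. image (178,218). The keeper's base plate outer edge is at crop row 168.

```bash
python3 - <<'E'
from h import *
import pickle
ci=pickle.load(open("w1.pkl","rb"))
f=lambda x,y,z:((onz(ci,(150+x*.15-.5,185+y*.15-.5),z)-O)@Rz).round(1)
print('lip edge',f(148,220,57),f(225,220,57),'lip inner?',f(187,265,57),'plate outer',f(215,168,40))
print('bar outer top', ((onz(ci,(249*.64,286*.64),38)-O)@Rz).round(1))
cs=viewer.camera_info("side")
def onx(uv,x):
    o,d=ray(cs,uv);o=(o-O)@Rz;d=d@Rz;return (o+d*(x-o[0])/d[0]).round(1)
# side0: top of lip (white) centre crop (160,418-300) at z=57
for p in[(160,118),(150,130)]: print('side lip',((onz(cs,(225+p[0]*.1-.5,200+p[1]*.1-.5),57)-O)@Rz).round(1))
E
```

```text
lip edge [-53.5  95.1  57. ] [-42.2  95.3  57. ] lip inner? [-49.2  86.4  57. ] plate outer [-47.9  91.4  40. ]
bar outer top [-65.7 122.9  38. ]
side lip [-50.9  84.2  57. ]
side lip [-53.2  89.9  57. ]
```

Keeper post face is estimated at y_c ≈ 56–57 with the bar home. I'll lead the tab out and down.

```bash
python3 -m creep '0.0015 0.0056 -0.004 0 0 0 5;0.0015 0.0056 -0.008 0 0 0 5;0.0015 0.0056 -0.008 0 0 0 5;0.0015 0.0056 -0.008 0 0 0 5;0 0 0 0 0 0 5'; python3 h.py; python3 - <<'E'
from h import *
im=viewer.capture("side")[:,:,::-1];cv2.imwrite("pics/side4.png",im)
E
```

```text
time: 7.6
tool_pos: [500.2, 94.6, 165.1]
tcp_rot: [-3.139, 0.003, 1.304]
contact_force: [-1.3, -3.8, -0.2]
grip_width: 8.9
finger_force: 30.0
t 7.6 tcp [-50.1  84.3 165.1] grasp [-50.2  84.2 118.1] tip [-50.3  84.2  99.1] F [-0.3 -4.  -0.2] w 8.9 30.000653564929962 z [-0. -0. -1.]
```

```bash
python3 -m creep '0.0003 0.001 -0.008 0 0 0 5;0.0003 0.001 -0.008 0 0 0 5;0.0003 0.001 -0.007 0 0 0 5;0 0 0 0 0 0 5'; python3 h.py; python3 - <<'E'
from h import *
im=viewer.capture("side")[:,:,::-1];cv2.imwrite("pics/side4.png",im)
cv2.imwrite("pics/s4.png",cv2.resize(im[165:240,200:300],(800,600),interpolation=3))
E
```

```text
time: 7.98
tool_pos: [501.8, 98.0, 143.1]
tcp_rot: [-3.141, -0.0, 1.303]
contact_force: [1.3, 5.0, 1.7]
grip_width: 9.1
finger_force: 30.0
t 7.9833 tcp [-49.6  88.1 143.1] grasp [-49.6  88.1  96.1] tip [-49.6  88.1  77.1] F [-0.1  5.1  1.7] w 9.1 30.00044971704483 z [-0.  0. -1.]
```

View pics/s4.png

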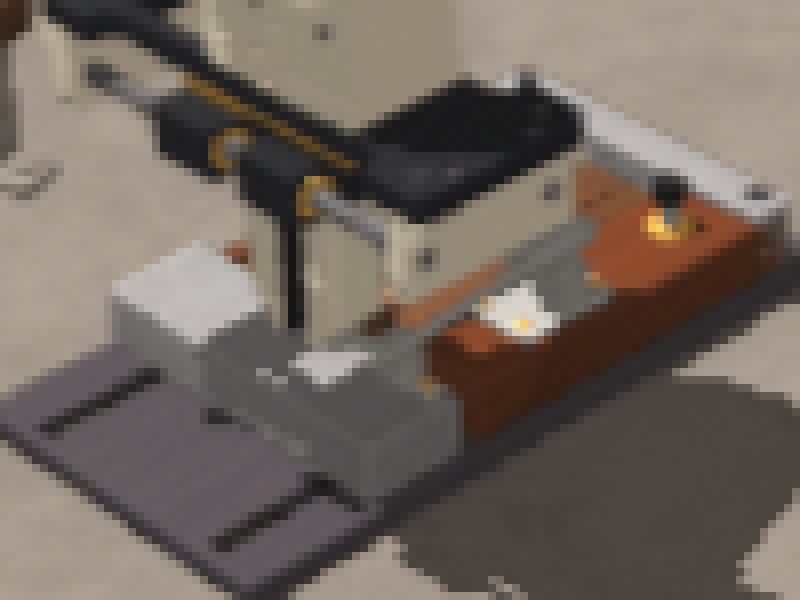

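The gripper holds the tab above the bar's outer edge, with the fingertips at about (300,330). The loop rods run down to the lever. Continuing down by feel.

```bash
python3 -m creep '0 0 -0.005 0 0 0 5;0 0 -0.005 0 0 0 5;0 0 0 0 0 0 5'; python3 h.py
```

```text
time: 8.28
tool_pos: [501.9, 98.0, 133.6]
tcp_rot: [3.141, -0.001, 1.302]
contact_force: [1.9, 5.1, 1.1]
grip_width: 9.2
finger_force: 30.0
t 8.2833 tcp [-49.4  88.1 133.6] grasp [-49.4  88.1  86.6] tip [-49.4  88.1  67.6] F [0.5 5.4 1.1] w 9.2 30.000555217266083 z [ 0.  0. -1.]
```

```bash
python3 -m creep '0 0 -0.005 0 0 0 5;0 0 -0.004 0 0 0 5;0 0 0 0 0 0 5'; python3 h.py
```

```text
time: 8.53
tool_pos: [501.8, 97.6, 124.6]
tcp_rot: [3.142, 0.0, 1.303]
contact_force: [0.9, 5.1, 1.1]
grip_width: 9.5
finger_force: 30.0
t 8.5333 tcp [-49.5  87.7 124.6] grasp [-49.5  87.7  77.6] tip [-49.5  87.7  58.6] F [-0.5  5.1  1.1] w 9.5 30.00037282705307 z [ 0. -0. -1.]
```

```bash
python3 -m creep '0 0 -0.004 0 0 0 5;0 0 0 0 0 0 5'; python3 h.py
```

```text
time: 8.7
tool_pos: [501.7, 97.3, 120.7]
tcp_rot: [-3.141, 0.001, 1.303]
contact_force: [1.6, 4.4, 1.3]
grip_width: 9.5
finger_force: 30.0
t 8.7 tcp [-49.5  87.4 120.7] grasp [-49.5  87.3  73.7] tip [-49.5  87.3  54.7] F [0.4 4.7 1.3] w 9.5 30.00048279762268 z [-0. -0. -1.]
```

```bash
python3 -m creep '0 0 -0.004 0 0 0 5;0 0 0 0 0 0 5;0 0 0 0 0 0 5'; python3 h.py
```

```text
time: 8.95
tool_pos: [501.7, 97.0, 117.0]
tcp_rot: [-3.142, 0.001, 1.303]
contact_force: [-0.4, 1.6, 1.7]
grip_width: 9.6
finger_force: 30.0
t 8.95 tcp [-49.4  87.1 117. ] grasp [-49.4  87.   70. ] tip [-49.4  87.   51. ] F [-0.9  1.4  1.7] w 9.6 30.000374615192413 z [-0. -0. -1.]
```

```bash
python3 -m creep '0 0 -0.003 0 0 0 5;0 0 0 0 0 0 5'; python3 h.py
```

```text
time: 9.12
tool_pos: [501.5, 96.8, 113.8]
tcp_rot: [-3.141, 0.002, 1.303]
contact_force: [-1.3, -0.1, 2.7]
grip_width: 9.6
finger_force: 30.0
t 9.1167 tcp [-49.5  86.8 113.8] grasp [-49.5  86.7  66.8] tip [-49.5  86.7  47.8] F [-1.2 -0.4  2.7] w 9.6 29.999954402446747 z [-0. -0. -1.]
```

```bash
python3 -m creep '0 0 -0.002 0 0 0 5;0 0 0 0 0 0 5'; python3 h.py
```

```text
time: 9.28
tool_pos: [501.6, 96.7, 112.0]
tcp_rot: [-3.142, 0.002, 1.303]
contact_force: [-2.0, -3.2, 3.8]
grip_width: 9.8
finger_force: 30.0
t 9.2833 tcp [-49.4  86.7 112. ] grasp [-49.4  86.6  65. ] tip [-49.4  86.6  46. ] F [-1.1 -3.6  3.8] w 9.8 29.99880999326706 z [-0. -0. -1.]
```

```bash
python3 -m creep '0 0 -0.002 0 0 0 5;0 0 0 0 0 0 5'; python3 h.py
```

```text
time: 9.45
tool_pos: [501.7, 96.8, 111.4]
tcp_rot: [3.141, 0.002, 1.303]
contact_force: [-4.7, -3.2, 15.0]
grip_width: 9.2
finger_force: 30.0
t 9.45 tcp [-49.3  86.9 111.4] grasp [-49.2  86.8  64.4] tip [-49.2  86.8  45.4] F [-3.7 -4.3 15. ] w 9.2 29.99322474002838 z [ 0. -0. -1.]
```

```bash
python3 -m creep '0 0 0.004 0 0 0 5;0 0 0.001 0 0 0 5;0 0 0 0 0 0 5'; python3 h.py; python3 -m creep '-0.0008 -0.0029 0 0 0 0 5;-0.0008 -0.0029 0 0 0 0 5;0 0 0 0 0 0 5'; python3 h.py
```

```text
time: 9.7
tool_pos: [501.7, 97.2, 115.1]
tcp_rot: [-3.142, 0.001, 1.303]
contact_force: [-1.4, -0.1, -0.4]
grip_width: 9.4
finger_force: 30.0
t 9.7 tcp [-49.4  87.3 115.1] grasp [-49.4  87.2  68.1] tip [-49.4  87.2  49.1] F [-1.3 -0.5 -0.4] w 9.4 29.997908771038055 z [-0. -0. -1.]
time: 9.95
tool_pos: [500.6, 92.7, 115.0]
tcp_rot: [3.141, -0.002, 1.302]
contact_force: [1.4, 8.3, -1.8]
grip_width: 9.5
finger_force: 30.0
t 9.95 tcp [-49.3  82.6 115. ] grasp [-49.2  82.7  68. ] tip [-49.2  82.8  49. ] F [-0.8  8.4 -1.8] w 9.5 30.00593662261963 z [ 0.  0. -1.]
```

```bash
python3 -m creep '-0.0005 -0.0019 0 0 0 0 5;-0.0005 -0.0019 0 0 0 0 5;0 0 0 0 0 0 5'; python3 h.py
```

```text
time: 10.2
tool_pos: [499.7, 89.3, 114.9]
tcp_rot: [3.141, -0.002, 1.302]
contact_force: [2.2, 11.2, -3.9]
grip_width: 9.3
finger_force: 30.0
t 10.2 tcp [-49.3  79.1 114.9] grasp [-49.3  79.2  67.9] tip [-49.2  79.2  48.9] F [-0.8 11.4 -3.9] w 9.3 30.007837414741516 z [ 0.  0. -1.]
```

```bash
python3 -m creep '-0.0005 -0.0019 0 0 0 0 5;0 0 0 0 0 0 5'; python3 h.py
```

```text
time: 10.37
tool_pos: [499.2, 87.6, 114.9]
tcp_rot: [3.141, -0.003, 1.302]
contact_force: [1.6, 12.1, -3.0]
grip_width: 9.4
finger_force: 30.0
t 10.3667 tcp [-49.3  77.3 114.9] grasp [-49.2  77.4  67.9] tip [-49.2  77.5  48.9] F [-1.7 12.1 -3. ] w 9.4 30.008867383003235 z [ 0.  0. -1.]
```

```bash
python3 -m creep '-0.0005 -0.0019 0 0 0 0 5;0 0 0 0 0 0 5'; python3 h.py
```

```text
time: 10.53
tool_pos: [498.7, 85.8, 114.8]
tcp_rot: [3.141, -0.003, 1.302]
contact_force: [2.8, 12.5, -3.5]
grip_width: 9.6
finger_force: 30.0
t 10.5333 tcp [-49.3  75.5 114.8] grasp [-49.3  75.6  67.8] tip [-49.3  75.7  48.8] F [-0.6 12.8 -3.5] w 9.6 30.013166069984436 z [ 0.  0. -1.]
```

```bash
python3 -m creep '-0.0005 -0.0019 0 0 0 0 5;0 0 0 0 0 0 5'; python3 h.py
```

```text
time: 10.7
tool_pos: [498.5, 84.6, 115.0]
tcp_rot: [3.14, -0.005, 1.301]
contact_force: [3.2, 16.4, -4.2]
grip_width: 9.6
finger_force: 30.0
t 10.7 tcp [-49.2  74.2 115. ] grasp [-49.1  74.5  68. ] tip [-49.1  74.5  49. ] F [-1.2 16.6 -4.2] w 9.6 30.027495324611664 z [ 0.  0. -1.]
```

```bash
python3 -m creep '-0.0004 -0.0014 0 0 0 0 5;0 0 0 0 0 0 5'; python3 h.py
```

```text
time: 10.87
tool_pos: [498.4, 84.2, 115.1]
tcp_rot: [3.14, -0.007, 1.301]
contact_force: [3.7, 23.4, -4.3]
grip_width: 9.4
finger_force: 30.0
t 10.8667 tcp [-49.2  73.9 115.1] grasp [-49.1  74.2  68.1] tip [-49.1  74.3  49.1] F [-2.5 23.5 -4.3] w 9.4 30.04119873046875 z [ 0.    0.01 -1.  ]
```

Drawn to the post. I'll relax, release, rise clear and look.

```bash
python3 -m creep '0.0004 0.0015 0 0 0 0 5;0 0 0 0 0 0 5;0 0 0 0 0 0 15;0 0 0 0 0 0 35;0 0 0 0 0 0 40;0 0 0 0 0 0 40'; python3 h.py; python3 -m creep '0 0 0.02 0 0 0 40;0 0 0.035 0 0 0 40;0.003 0.01 0.035 0 0 0 40;0.01 0.03 0.035 0 0 0 40;0.01 0.03 0.03 0 0 0 40;0.01 0.03 0 0 0 0 0;0 0 0 0 0 0 0'; python3 h.py;python3 - <<'E'
from h import *
im=viewer.capture("side")[:,:,::-1];cv2.imwrite("pics/side5.png",im)
t=viewer.capture("top")[:,:,::-1];cv2.imwrite("pics/top5.png",t)
cv2.imwrite("pics/s5.png",np.hstack([cv2.resize(im[165:240,200:300],(520,390),interpolation=3),cv2.resize(t[145:210,220:265],(270,390),interpolation=3)]))
E
```

```text
time: 11.37
tool_pos: [497.8, 81.8, 115.2]
tcp_rot: [3.141, 0.001, 1.303]
contact_force: [-0.7, 0.6, 0.2]
grip_width: 29.5
finger_force: 0.0
t 11.3667 tcp [-49.1  71.4 115.2] grasp [-49.1  71.3  68.2] tip [-49.1  71.3  49.2] F [-0.8  0.4  0.2] w 29.5 0.0 z [ 0. -0. -1.]
time: 11.95
tool_pos: [530.9, 181.1, 267.1]
tcp_rot: [3.136, -0.004, 1.305]
contact_force: [-2.8, 0.4, -0.6]
grip_width: 27.5
finger_force: 0.0
t 11.95 tcp [-43.4 175.9 267.1] grasp [-43.1 176.1 220.1] tip [-43.  176.2 201.1] F [-2.8 -0.4 -0.6] w 27.5 0.0 z [ 0.01  0.   -1.  ]
```

View pics/s5.png

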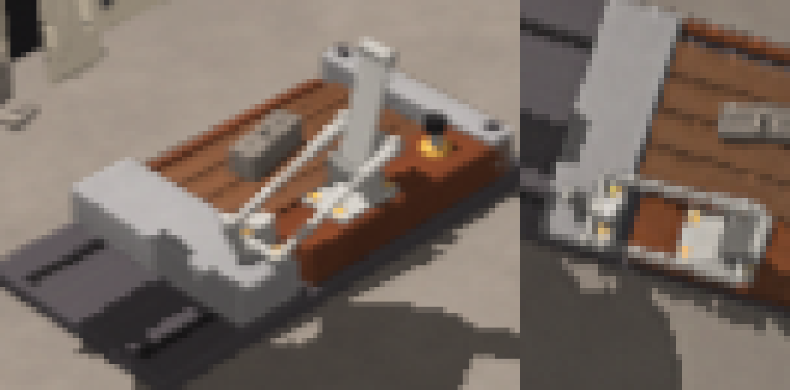

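The loop lies round the keeper, with the cross bar low behind it at about (265,252). The handle leans back, its top at (377,45) in the left crop. I'll work out its angle and where to press.

```bash
python3 - <<'E'
from h import *
cs=viewer.camera_info("side");ct=viewer.camera_info("top")
def onx(uv,x):
    o,d=ray(cs,uv);o=(o-O)@Rz;d=d@Rz;return (o+d*(x-o[0])/d[0]).round(1)
S=lambda x,y:(200+x/5.2-.5,165+y/5.2-.5)
for n,p in dict(top=(377,48),topL=(360,43),topR=(394,50),cross=(262,252),baseplate=(338,205)).items():print(n,onx(S(*p),-50))
T=lambda x,y:(220+x/6-.5,145+y/6-.5)
for n,p in dict(handtop=(740,235),stopn=(0,0)).items():print(n,((onz(ct,T(p[0]-520,p[1]),122)-O)@Rz).round(1))
# stop (black rubber) in side zoom
print('stop z~48',((onz(cs,S(434,125),50)-O)@Rz).round(1))
E
```

```text
top [-50.  -39.7 123.7]
topL [-50.  -26.9 132.2]
topR [-50.  -52.8 116.9]
cross [-50.   49.6  33.5]
baseplate [-50.   -7.8  36.3]
handtop [-53.9 -27.6 122. ]
stopn [-42.1 397.1 122. ]
stop z~48 [-45.6 -89.4  50. ]
```

```bash
python3 -m creep '-0.011 -0.0356 0 0 0 0 0;-0.011 -0.0356 0 0 0 0 0;-0.011 -0.0356 0 0 0 0 0;-0.011 -0.0356 0 0 0 0 0;-0.011 -0.0356 0 0 0 0 0;0 0 0 0 0 0 0;0 0 0 0 0 0 0;0 0 0 0 0 0 0'; python3 h.py
```

```text
time: 12.72
tool_pos: [473.7, -1.5, 264.5]
tcp_rot: [-3.141, 0.001, 1.301]
contact_force: [-0.8, 0.3, -0.7]
grip_width: 0.3
finger_force: 0.0
t 12.7167 tcp [-50.5 -15.4 264.5] grasp [-50.5 -15.4 217.5] tip [-50.5 -15.4 198.5] F [-0.9  0.1 -0.7] w 0.3 0.0 z [-0. -0. -1.]
```

```bash
python3 -m creep '0.0013 0.0048 -0.03 0 0 0 0;0 0 -0.03 0 0 0 0;0 0 -0.025 0 0 0 0;0 0 0 0 0 0 0;0 0 0 0 0 0 0'; python3 h.py; python3 -m creep '-0.0013 -0.0048 0 0 0 0 0;-0.0005 -0.0019 0 0 0 0 0;0 0 0 0 0 0 0;0 0 0 0 0 0 0';python3 h.py
```

```text
time: 13.13
tool_pos: [475.0, 4.9, 179.2]
tcp_rot: [-3.139, 0.001, 1.304]
contact_force: [0.5, 0.6, -0.0]
grip_width: 0.4
finger_force: 0.0
t 13.1333 tcp [-50.9  -8.8 179.2] grasp [-51.   -8.9 132.2] tip [-51.1  -8.9 113.2] F [ 0.3  0.8 -0. ] w 0.4 0.0 z [-0. -0. -1.]
time: 13.47
tool_pos: [474.1, -3.0, 181.0]
tcp_rot: [3.139, 0.001, 1.302]
contact_force: [-0.0, 0.2, 0.2]
grip_width: 0.7
finger_force: 0.0
t 13.4667 tcp [-49.7 -16.6 181. ] grasp [-49.6 -16.7 134. ] tip [-49.5 -16.7 115. ] F [-0.1  0.2  0.2] w 0.7 0.0 z [ 0. -0. -1.]
```

Edge at y≈-26, not touching yet. Creeping on in 2 mm steps.

```bash
python3 -m creep '-0.0005 -0.0019 0 0 0 0 0;-0.0005 -0.0019 0 0 0 0 0;0 0 0 0 0 0 0';python3 h.py
```

```text
time: 13.72
tool_pos: [472.6, -6.9, 180.0]
tcp_rot: [3.141, 0.001, 1.303]
contact_force: [0.1, -0.4, -0.7]
grip_width: 0.5
finger_force: 0.0
t 13.7167 tcp [-50.1 -20.8 180. ] grasp [-50.1 -20.8 133. ] tip [-50.1 -20.9 114. ] F [ 0.2 -0.4 -0.7] w 0.5 0.0 z [ 0. -0. -1.]
```

```bash
python3 -m creep '-0.0005 -0.0019 0 0 0 0 0;0 0 0 0 0 0 0';python3 h.py
```

```text
time: 13.88
tool_pos: [472.1, -8.5, 179.9]
tcp_rot: [3.141, 0.001, 1.302]
contact_force: [0.8, 1.2, -0.8]
grip_width: 0.6
finger_force: 0.7
t 13.8833 tcp [-50.1 -22.5 179.9] grasp [-50.1 -22.5 132.9] tip [-50.1 -22.5 113.9] F [ 0.5  1.4 -0.8] w 0.6 0.6700501628802158 z [ 0. -0. -1.]
```

```bash
python3 -m creep '-0.0005 -0.0019 0 0 0 0 0;0 0 0 0 0 0 0';python3 h.py
```

```text
time: 14.05
tool_pos: [471.6, -10.1, 179.7]
tcp_rot: [3.141, 0.0, 1.303]
contact_force: [1.8, 2.3, -0.7]
grip_width: 0.5
finger_force: 1.6
t 14.05 tcp [-50.2 -24.2 179.7] grasp [-50.1 -24.2 132.7] tip [-50.1 -24.2 113.7] F [ 1.2  2.7 -0.7] w 0.5 1.6075997008010745 z [ 0. -0. -1.]
```

```bash
python3 -m creep '-0.0005 -0.0019 0 0 0 0 0;0 0 0 0 0 0 0';python3 h.py
```

```text
time: 14.22
tool_pos: [471.1, -11.9, 179.7]
tcp_rot: [3.141, 0.0, 1.303]
contact_force: [1.0, 4.3, -1.5]
grip_width: 0.7
finger_force: 2.0
t 14.2167 tcp [-50.2 -26.1 179.7] grasp [-50.2 -26.1 132.7] tip [-50.2 -26.1 113.7] F [-0.1  4.4 -1.5] w 0.7 1.9890688906889409 z [ 0. -0. -1.]
```

```bash
python3 -m creep '-0.0006 -0.0023 -0.0004 0 0 0 0;-0.0006 -0.0023 -0.0005 0 0 0 0;-0.0006 -0.0023 -0.0006 0 0 0 0;0 0 0 0 0 0 0';python3 h.py
```

```text
time: 14.55
tool_pos: [469.3, -18.5, 178.1]
tcp_rot: [-3.141, -0.001, 1.302]
contact_force: [1.5, 7.8, -2.7]
grip_width: 0.6
finger_force: 2.9
t 14.55 tcp [-50.2 -32.9 178.1] grasp [-50.2 -32.8 131.1] tip [-50.2 -32.8 112.1] F [-0.6  7.9 -2.7] w 0.6 2.878267876803875 z [-0.  0. -1.]
```

```bash
python3 -m creep '-0.0006 -0.0023 -0.0008 0 0 0 0;-0.0006 -0.0023 -0.001 0 0 0 0;-0.0005 -0.0021 -0.0012 0 0 0 0;0 0 0 0 0 0 0';python3 h.py
```

```text
time: 14.88
tool_pos: [467.6, -24.8, 175.1]
tcp_rot: [-3.141, -0.001, 1.302]
contact_force: [2.4, 8.3, -0.9]
grip_width: 0.6
finger_force: 3.7
t 14.8833 tcp [-50.2 -39.4 175.1] grasp [-50.2 -39.3 128.1] tip [-50.2 -39.3 109.1] F [ 0.2  8.6 -0.9] w 0.6 3.723830702729174 z [-0.  0. -1.]
```

```bash
python3 -m creep '-0.0005 -0.002 -0.0014 0 0 0 0;-0.0005 -0.002 -0.0014 0 0 0 0;0 0 0 0 0 0 0';python3 h.py
```

```text
time: 15.13
tool_pos: [466.6, -28.7, 172.5]
tcp_rot: [-3.141, -0.001, 1.302]
contact_force: [2.5, 8.7, 0.8]
grip_width: 0.1
finger_force: 4.1
t 15.1333 tcp [-50.1 -43.4 172.5] grasp [-50.1 -43.4 125.5] tip [-50.1 -43.4 106.5] F [0.1 9.1 0.8] w 0.1 4.11511077079922 z [-0.  0. -1.]
```

```bash
python3 -m creep '-0.0005 -0.0019 -0.0014 0 0 0 0;-0.0005 -0.0019 -0.0015 0 0 0 0;-0.0005 -0.0018 -0.0016 0 0 0 0;0 0 0 0 0 0 0';python3 h.py
```

```text
time: 15.47
tool_pos: [465.1, -34.4, 168.1]
tcp_rot: [3.142, -0.001, 1.302]
contact_force: [0.9, 8.7, 2.7]
grip_width: 0.6
finger_force: 4.1
t 15.4667 tcp [-50.1 -49.3 168.1] grasp [-50.1 -49.3 121.1] tip [-50.1 -49.2 102.1] F [-1.4  8.6  2.7] w 0.6 4.116633783560246 z [ 0.  0. -1.]
```

```bash
python3 -m creep '-0.0005 -0.0017 -0.0017 0 0 0 0;-0.0004 -0.0016 -0.0018 0 0 0 0;-0.0004 -0.0016 -0.0018 0 0 0 0;0 0 0 0 0 0 0';python3 h.py
```

```text
time: 15.8
tool_pos: [463.7, -39.6, 162.9]
tcp_rot: [3.142, -0.0, 1.302]
contact_force: [-0.2, 7.3, 3.4]
grip_width: 0.2
finger_force: 3.6
t 15.8 tcp [-50.  -54.7 162.9] grasp [-50.  -54.7 115.9] tip [-50.  -54.7  96.9] F [-2.1  7.   3.4] w 0.2 3.6350266565568745 z [ 0.  0. -1.]
```

```bash
python3 -m creep '-0.0004 -0.0015 -0.0018 0 0 0 0;-0.0004 -0.0014 -0.0019 0 0 0 0;-0.0004 -0.0013 -0.002 0 0 0 0;0 0 0 0 0 0 0';python3 h.py
```

```text
time: 16.13
tool_pos: [462.5, -44.1, 157.2]
tcp_rot: [3.142, 0.0, 1.303]
contact_force: [0.2, 5.1, 3.9]
grip_width: 0.6
finger_force: 2.7
t 16.1333 tcp [-50.  -59.4 157.2] grasp [-50.  -59.4 110.2] tip [-50.  -59.4  91.2] F [-1.1  4.9  3.9] w 0.6 2.7061217604205012 z [ 0. -0. -1.]
```

```bash
python3 -m creep '-0.0003 -0.0012 -0.002 0 0 0 0;-0.0003 -0.0011 -0.002 0 0 0 0;-0.0003 -0.001 -0.0021 0 0 0 0;0 0 0 0 0 0 0';python3 h.py
```

```text
time: 16.47
tool_pos: [461.5, -47.9, 150.8]
tcp_rot: [-3.141, 0.001, 1.303]
contact_force: [-0.4, 2.8, 2.9]
grip_width: 0.6
finger_force: 1.7
t 16.4667 tcp [-50.  -63.3 150.8] grasp [-50.  -63.4 103.8] tip [-50.  -63.4  84.8] F [-1.2  2.6  2.9] w 0.6 1.7495749209774658 z [-0. -0. -1.]
```

```bash
python3 -m creep '-0.0003 -0.0009 -0.0021 0 0 0 0;-0.0002 -0.0008 -0.0021 0 0 0 0;-0.0002 -0.0008 -0.0021 0 0 0 0;0 0 0 0 0 0 0';python3 h.py
```

```text
time: 16.8
tool_pos: [460.8, -50.8, 144.1]
tcp_rot: [-3.141, 0.002, 1.303]
contact_force: [0.6, 1.0, 1.3]
grip_width: 0.2
finger_force: 0.3
t 16.8 tcp [-49.9 -66.2 144.1] grasp [-50.  -66.3  97.1] tip [-50.  -66.3  78.1] F [0.3 1.2 1.3] w 0.2 0.2969435864361003 z [-0. -0. -1.]
```

```bash
python3 -m creep '-0.0002 -0.0007 -0.0021 0 0 0 0;-0.0002 -0.0006 -0.0021 0 0 0 0;-0.0001 -0.0005 -0.002 0 0 0 0;0 0 0 0 0 0 0';python3 h.py
```

```text
time: 17.13
tool_pos: [460.4, -52.3, 137.9]
tcp_rot: [-3.141, 0.001, 1.303]
contact_force: [0.5, 0.1, 0.0]
grip_width: 0.6
finger_force: 0.0
t 17.1333 tcp [-49.9 -67.8 137.9] grasp [-49.9 -67.9  90.9] tip [-49.9 -67.9  71.9] F [0.5 0.2 0. ] w 0.6 0.0 z [-0. -0. -1.]
```

It snapped over centre. Now I'll press down gently onto the stop.

```bash
python3 -m creep '-0.002 -0.0075 0 0 0 0 0;0 0 -0.002 0 0 0 0;0 0 -0.002 0 0 0 0;0 0 0 0 0 0 0;0 0 0 0 0 0 0';python3 h.py
```

```text
time: 17.55
tool_pos: [458.4, -59.6, 134.3]
tcp_rot: [3.141, 0.001, 1.303]
contact_force: [0.2, -0.0, -0.4]
grip_width: 0.1
finger_force: 0.0
t 17.55 tcp [-49.9 -75.4 134.3] grasp [-49.9 -75.5  87.3] tip [-49.9 -75.5  68.3] F [ 0.2  0.1 -0.4] w 0.1 0.0 z [ 0. -0. -1.]
```

```bash
python3 -m creep '0 0 -0.002 0 0 0 0;0 0 0 0 0 0 0;0 0 0 0 0 0 0';python3 h.py
```

```text
time: 17.8
tool_pos: [458.5, -59.5, 132.3]
tcp_rot: [3.141, 0.001, 1.303]
contact_force: [-0.3, -0.1, 0.0]
grip_width: 0.5
finger_force: 0.0
t 17.8 tcp [-49.8 -75.3 132.3] grasp [-49.8 -75.4  85.3] tip [-49.8 -75.4  66.3] F [-0.3 -0.2  0. ] w 0.5 0.0 z [ 0. -0. -1.]
```

```bash
python3 -m creep '0 0 -0.0015 0 0 0 0;0 0 0 0 0 0 0;0 0 0 0 0 0 0';python3 h.py
```

```text
time: 18.05
tool_pos: [458.5, -59.6, 130.9]
tcp_rot: [3.141, 0.001, 1.303]
contact_force: [-0.4, 1.2, 0.3]
grip_width: 0.6
finger_force: 0.0
t 18.05 tcp [-49.8 -75.4 130.9] grasp [-49.8 -75.4  83.9] tip [-49.8 -75.4  64.9] F [-0.7  1.   0.3] w 0.6 0.0 z [ 0. -0. -1.]
```

```bash
python3 -m creep '0 0 -0.0015 0 0 0 0;0 0 0 0 0 0 0;0 0 0 0 0 0 0';python3 h.py
```

```text
time: 18.3
tool_pos: [458.6, -59.7, 129.5]
tcp_rot: [3.141, 0.001, 1.303]
contact_force: [0.2, -0.3, 1.5]
grip_width: 0.3
finger_force: 0.6
t 18.3 tcp [-49.7 -75.4 129.5] grasp [-49.6 -75.5  82.5] tip [-49.6 -75.5  63.5] F [ 0.3 -0.2  1.5] w 0.3 0.6416939126120269 z [ 0. -0. -1.]
```

```bash
python3 -m creep '0 0 -0.001 0 0 0 0;0 0 0 0 0 0 0;0 0 0 0 0 0 0';python3 h.py
```

```text
time: 18.55
tool_pos: [458.7, -59.7, 129.1]
tcp_rot: [3.14, 0.001, 1.303]
contact_force: [-1.7, 0.3, 8.8]
grip_width: 0.4
finger_force: 4.4
t 18.55 tcp [-49.6 -75.4 129.1] grasp [-49.5 -75.5  82.1] tip [-49.5 -75.5  63.1] F [-1.8 -0.1  8.8] w 0.4 4.389302117415355 z [ 0. -0. -1.]
```

```bash
python3 -m creep '0 0 -0.0005 0 0 0 0;0 0 0 0 0 0 0;0 0 0 0 0 0 0;0 0 0 0 0 0 0';python3 h.py
```

```text
time: 18.88
tool_pos: [458.7, -59.7, 129.0]
tcp_rot: [3.14, 0.001, 1.303]
contact_force: [-3.5, 0.1, 13.8]
grip_width: 0.3
finger_force: 6.5
t 18.8833 tcp [-49.6 -75.4 129. ] grasp [-49.5 -75.5  82. ] tip [-49.5 -75.5  63. ] F [-3.4 -0.8 13.8] w 0.3 6.535674507758813 z [ 0. -0. -1.]
```

```bash
python3 -m creep '0 0 -0.0001 0 0 0 0;0 0 0 0 0 0 0;0 0 0 0 0 0 0;0 0 0 0 0 0 0;0 0 0 0 0 0 0;0 0 0 0 0 0 0;0 0 0 0 0 0 0;0 0 0 0 0 0 0';python3 h.py; python3 -m creep '0 0 0.005 0 0 0 0;0 0 0.03 0 0 0 0;0 0 0.04 0 0 0 0;0 0 0.04 0 0 0 0;0.01 0.03 0.03 0 0 0 0;0.01 0.03 0 0 0 0 0;0.01 0.03 0 0 0 0 0;0.01 0.03 0 0 0 0 0';python3 -m creep '0.01 0.03 0 0 0 0 0;0.01 0.03 0 0 0 0 0;0.01 0.03 0 0 0 0 0;0.01 0.03 0 0 0 0 0;0 0 0 0 0 0 0;0 0 0 0 0 0 0'; python3 - <<'E'
from h import *
im=viewer.capture("side")[:,:,::-1]
t=viewer.capture("top")[:,:,::-1]
cv2.imwrite("pics/s6.png",np.hstack([cv2.resize(im[165:240,200:300],(520,390),interpolation=3),cv2.resize(t[145:210,220:265],(270,390),interpolation=3)]))
E
```

```text
time: 19.55
tool_pos: [458.7, -59.7, 129.0]
tcp_rot: [3.14, 0.001, 1.303]
contact_force: [-3.7, 1.4, 13.8]
grip_width: 0.4
finger_force: 7.0
t 19.55 tcp [-49.6 -75.4 129. ] grasp [-49.5 -75.5  82. ] tip [-49.4 -75.5  63. ] F [-3.9  0.3 13.8] w 0.4 6.981894955679309 z [ 0. -0. -1.]
time: 20.22
tool_pos: [498.3, 60.2, 272.3]
tcp_rot: [3.14, 0.001, 1.302]
contact_force: [-0.1, -0.9, -0.6]
grip_width: 0.3
finger_force: 0.0
time: 20.72
tool_pos: [537.9, 180.3, 270.8]
tcp_rot: [-3.141, 0.002, 1.306]
contact_force: [-1.1, -0.1, 0.4]
grip_width: 0.4
finger_force: 0.0
```

View pics/s6.png

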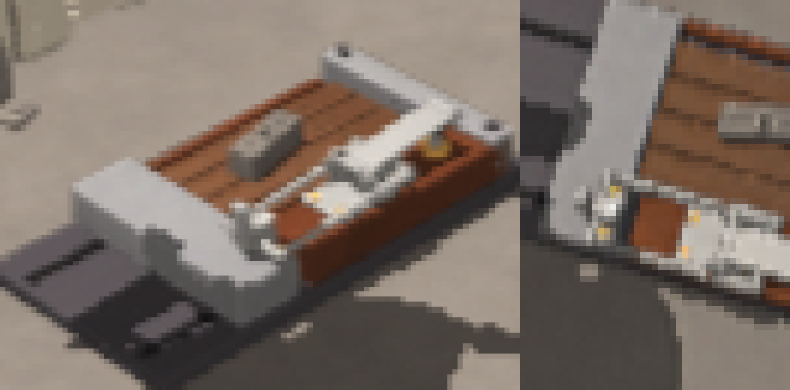

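The handle lies flat on the stop at about (400,135), the loop is hooked on the keeper at about (260,235), and the quoin hasn't moved. Handing in.

```bash
python3 -c "
from plant import order
print(order.close_job())"
```

```text
the job is handed in; nothing more can be done
None
```

The job is handed in at about 21 s, with no verdict returned: the bar is snug (peak push 20.6 N, limit 22 N), the loop is hooked on the keeper, and the handle was pressed home with about 14 N and stayed flat by itself in the last picture.

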